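# Release the ratchet clamp and take out the hose fitting

## Task

The steel hose fitting is locked in the ratchet clamp. Press the round thumb pad on the pawl's tail gently - the pawl is light and must not be forced against its stop - to lift the pawl off the ratchet wheel, and keep it lifted until the jaw has backed off all the way. Then take out the fitting, set it down gently, standing upright, in the shallow steel tray, let go of it, and leave everything else where it is.

Things in the scene. Friction and masses are not known exactly. Their poses are not given: they have to be found in the camera images.
- clamp: Ratchet clamp bolted to the bench; origin on the bench surface under the base plate, z up. Offsets here and below are mm in its own x, y, z. Grey base plate x -55..65, y -145..125, 12 thick. In a row along y: fixed jaw (y -126..-102, x +-22, top z 48), the fitting (y -85), the moving jaw, its bar through a guide (y 28..62, top z 84). The wheel and pawl stand beside the bar at x 38.
- clamp_nest (a point): Where the clamped fitting stands, on top of the base plate: clamp x 0, y -85, z 12; axes as the clamp's. The two jaws are to its -y and +y sides; both its x sides are free. To free it, lift it straight up once the jaw is fully back.
- wheel_axis (a point): Centre of the steel ratchet wheel: clamp x 38, y 30, z 48; its axis is along x. 60 mm diameter, 12 thick, 16 saw teeth about 5 high. Geared to the jaw: while it is free its top turns towards +y and the jaw opens.
- pawl_pivot (a point): Pivot of the pawl: clamp x 38, y 80, z 82, between two posts (tops at z 92). The pawl is a dark steel rocker 12 wide, turning about x: its nose rests in the wheel's teeth at y 31, its tail runs to +y and carries the thumb pad at y 145. Tail pressed down = nose lifted.
- pad_axis (a point): On the thumb pad's screw axis at pivot height (clamp x 38, y 145, z 82), pawl at rest. Pad: level steel disc, 22 diameter, top face 15 to 35 mm above this point: screwed to another, unmeasured height each time, to be found by touch. Spring resists pressing with 3 to 9 N. Nose clears the teeth after 4 to 5 mm of pad travel; solid stop at 10 mm. Over 20 N is forcing it. Let go, it springs back.
- jaw (a joint): Travel of the moving jaw in m: 0 closed, 0.030 fully back, towards clamp +y. Spring-drawn and damped: about 4 s for the whole way with the pawl held clear; if the pawl drops early the jaw stops at the next tooth (every 6 mm). Dark block x +-20, z 14..76, y -67..-41 when closed; two lip prongs (|x| 13..20, z 45..53, to y -89) over the fitting's hexagon keep it down. Bar behind it x +-7, z 64..76.
- fitting: The plain steel hose fitting in the clamp, upright; origin at the centre of its underside, z along its axis. Total height 75 mm: round foot 31 diameter from z 0 to 14, hexagon 34 across flats from 14 to 30, round stem 22 diameter from 30 to 75 (to be gripped near its top). About 0.26 kg.
- tray: Shallow square steel tray fixed on the bench, 125 x 125 mm outside, 22 mm high, walls and floor 3 mm thick; origin at the centre of its underside. Its place and that of the cardboard carton may be swapped.
- carton: Open cardboard carton fixed on the bench, empty, 125 x 125 x 65 mm high; not used. Origin at the centre of its underside.
- spare_big: Bystander: an identical fitting standing loose on the bench; leave it.
- spare_small: Bystander: a smaller fitting of the same form, 53 mm high, standing on the bench; leave it.
- collar: Bystander: dark steel collar, 48 mm diameter, 30 high, lying flat.
- wrench: Bystander: steel wrench, 190 mm long, lying on the bench; origin at its middle.
- oil: Bystander: black bottle, 60 mm diameter, 150 high, upright.
- grease: Bystander: white jar, 60 mm diameter, 60 high.
- endcap: Bystander: brass cap, 44 mm diameter, 34 high.

How it is judged:
By the outcome, as a careful person would: the job done as asked, in the order asked, and still so for the second after the job is handed in, with the robot touching nothing.
It also fails if it takes over 58 s, if anything falls off the work surface, if the arm or the gripper's body presses on something with over 40 N, if the wrist force passes 120 N, or if a joint passes its speed limit or range.

## Robot

A 7-joint arm with a two-finger parallel gripper is mounted at the origin on the work surface. World frame = base frame: x ahead of the robot, y to its left, z up, the work surface at z = 0. Lengths are in m, angles in rad, forces in N, time in s.
With the tool pointing down it reaches from about 0.4 to 0.875 m from the base axis. Payload 19.3 kg.
Tool frame: the origin (TCP) lies midway between the tips of the shut fingers; the grasp point (between the pads) lies 19 mm behind it; z points along the fingers, y is the direction in which the jaws open and shut (so a half turn about z gives the same grasp; the last joint's range is limited). The gripper opens to 85 mm and grips with 20 to 120 N. Pads are 22 mm wide; open, the fingers measure 114 mm over their backs; the gripper's body (76 mm by 85 mm) begins 54 mm behind the grasp point. The pads swing forward as they close: fully open they stand 13 mm farther back than shut.
Start: joints at [-1.316, 0.521, -0.036, 1.599, 0.021, 1.021, -0.113], TCP at [0.199, 0.592, 0.231] pointing down, gripper open.
Joint ranges: [-2.91, 2.91], [-0.3, 2.13], [-1.5, 1.42], [0.17, 2.43], [-1.26, 4.41], [0.16, 1.93], [-2.52, 2.52]. Speed limits (rad/s): [1.89, 1.89, 2.39, 2.39, 3.01, 3.01, 3.01].

## Interface

Orientations are given as a rotation vector (axis times angle).
In Python, from rig import arm, grab_frame, order gives the robot as it stands.
- The arm moves only by the tool arm_command, never from a script. Its argument "commands" is a list of rows, each a list of 7 numbers: the shift along the tool's x, y, z in m, then the turn, a rotation vector about the tool's x, y, z in rad, then the opening, from 0 (shut) to 1 (fully open). A call has 1 to 8 rows; each row shifts and turns the pose as measured when the row begins, along the tool's axes as they then stand; what a row does not reach is not made up. A row lasts 1/10 s, in which the tool goes at most 50 mm and 8.59 degrees, less where a joint would pass 70% of its speed; a pose out of reach is approached as far as the arm can. A call is refused whole if a number of a shift passes 0.05 or a number of a turn 0.15, either way. A call with a gripper value outside its range is refused whole. The fingers move at their own pace and stop on an object; "force" is the grip in N (left out, the last holds). Time passes only in rows, so rows that do not move let the fingers close. It gives the time, the measured TCP pose, the force and the opening at its end, in the units of the state.
- arm.get_state(): the state, without advancing time (a new reading comes with each control period).
- grab_frame(name): name is "scene" or "top" or "wrist"; returns a dict with "frame" (384x512x3 uint8, red, green, blue), "vfov" (degrees; the focal length in pixels is half the picture's height over the tangent of half this angle, whatever the lens; pixels are square), "cx", "cy" (the principal point, pixels), "dist" ([k1, k2, p1, p2, k3] as OpenCV has them; the pictures are not rectified), "rvec" (rotation vector, rad) and "tvec" (3), from world to camera coordinates, as OpenCV has them. Camera axes: x right, y down, z forward; pixel columns grow to the right and rows downward; lengths in m; the calibration is good to about 2 mm. A picture is of the moment at which its call begins. There is no depth.
- order.job_done(): hands the job in, once; it reports no verdict.
The state is a dict: "clock": time; "joint_positions": joint angles; "joint_vel": joint speeds; "joint_efforts": joint torques, N m; "tcp_pos": TCP position; "tool_rot": TCP orientation; "ft_force": force on the tool from outside, world axes, zero at the start; "moment": the same for the moment, N m; "grip_width": opening from 0.0 (shut) to 1.0 (fully open).
Only numpy, scipy, OpenCV 4.12 (cv2) and the standard library are available. Lean on these libraries where they do the work, as an engineer would, in place of code of your own. Each camera call takes 0.05 s, during which the arm holds its last target. There are 200 camera calls.

## Working session

There is one attempt and no reset: what is moved stays moved. The work goes in short steps, Python scripts to look and compute and a tool call to move; the robot and the scene stay as the last step left them, time stands still between calls to the robot, and variables do not carry over. Pictures are saved under pics/ and viewed, on a budget of 10 in all, crops included, one or two more only if the job needs it, and the job is handed in when it is done.

Besides the shell and the picture viewer there is one more tool, called after "Emit:" as name(argument=value, ...) on one line, values as JSON. arm_command: Moves the arm, as the interface text tells. Its arguments: {"type":"object","properties":{"commands":{"type":"array"},"force":{"type":"number"}},"required":["commands"]}

```bash
mkdir -p pics; ls; cat > h.py <<'E'
import numpy as np, cv2, pickle
from rig import arm, grab_frame, order
def cam(f):
    h=f["frame"].shape[0]; fl=h/2/np.tan(np.radians(f["vfov"])/2)
    return np.array([[fl,0,f["cx"]],[0,fl,f["cy"]],[0,0,1]]), np.array(f["dist"],float), np.array(f["rvec"],float), np.array(f["tvec"],float)
def save(name,fn):
    f=grab_frame(name); pickle.dump(f,open(f'{fn}.pkl','wb')); return f
def load(fn): return pickle.load(open(f'{fn}.pkl','rb'))
def at_z(f,uv,z):
    K,d,r,t=cam(f); uv=np.array(uv,float).reshape(-1,1,2)
    n=cv2.undistortPoints(uv,K,d)[:,0]; R=cv2.Rodrigues(r)[0]; c=-R.T@t
    z=np.broadcast_to(z,len(n)); D=np.c_[n,np.ones(len(n))]@R
    return c+D*((z-c[2])/D[:,2])[:,None]
def proj(f,P):
    K,d,r,t=cam(f); return cv2.projectPoints(np.array(P,float).reshape(-1,1,3),r,t,K,d)[0][:,0]
E
python3 - <<'E'
from h import *
for n in("top","scene"):
    f=save(n,n+'0'); K,d,r,t=cam(f); print(n,K[0,0],-cv2.Rodrigues(r)[0].T@t,f['vfov'])
    cv2.imwrite(f'pics/{n}0.png',cv2.resize(f["frame"][:,:,::-1],(800,600),interpolation=cv2.INTER_CUBIC))
print(arm.get_state())
E
```

```text
pics
top 455.89431061943867 [ 0.3203326  -0.04973963  1.27078516] 45.6768091367574
scene 373.6869435460614 [ 0.77348508 -0.51949769  0.74696415] 54.388112350399574
{'clock': 0.1, 'joint_positions': array([-1.31618871,  0.52199999, -0.0363097 ,  1.59993654,  0.0212229 ,
        1.02109506, -0.11279695]), 'joint_vel': array([ 8.85964030e-04, -2.28306749e-03,  7.33485489e-05, -1.69419113e-03,
        5.53850623e-04, -1.17338753e-03, -2.81405770e-04]), 'joint_efforts': array([ 3.15105317e-03, -9.28481054e+01,  1.98429264e+00, -3.70530009e+01,
        1.82628521e-02,  5.35631945e-03,  2.75511667e-05]), 'tcp_pos': array([0.19940668, 0.5920218 , 0.23076027]), 'tool_rot': array([-5.07973448e-01, -3.10018194e+00,  1.65121929e-03]), 'ft_force': array([ 0.06396603, -0.52106114, -1.12670175]), 'moment': array([ 0.04773846,  0.00223241, -0.03140121]), 'grip_width': 0.9997504771062885}
```

View pics/top0.png

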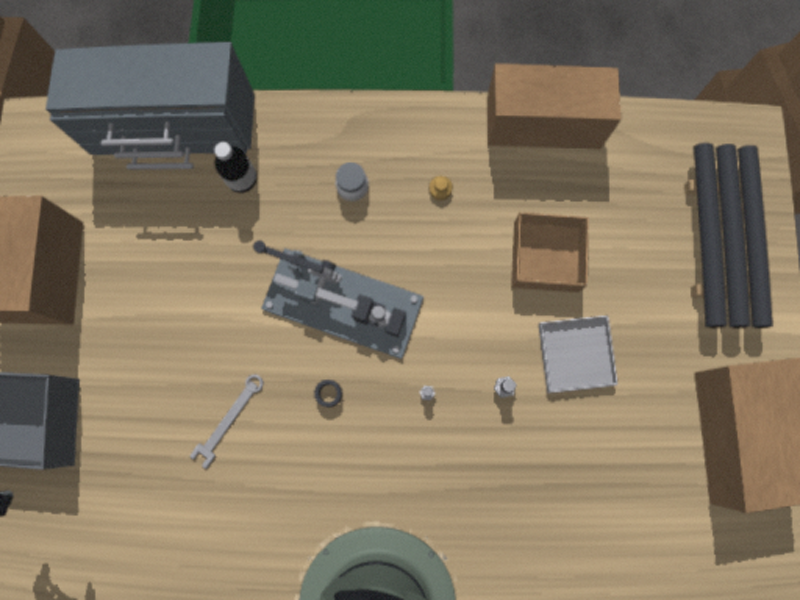

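View pics/scene0.png

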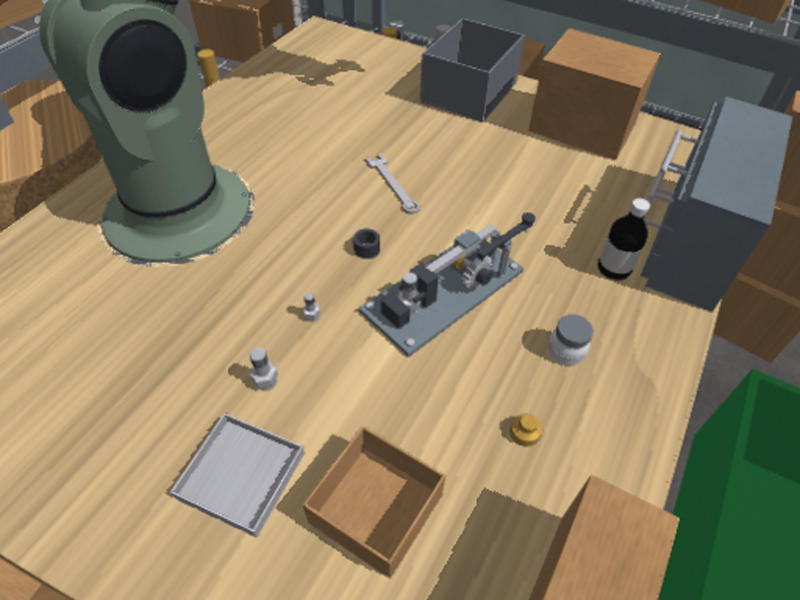

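The top view (800-wide) shows the clamp at about (262–423, 245–358) with its fitting at (378,313) and the pad at (260,246). The tray is centred near (578,355), and the spare fitting is at (505,385). The scene view agrees. I'll enlarge the clamp and tray.

```bash
python3 - <<'E'
from h import *
f=load('top0')["frame"][:,:,::-1]; g=load('scene0')["frame"][:,:,::-1]
a=cv2.resize(f[150:238,155:279],None,fx=6,fy=6,interpolation=cv2.INTER_CUBIC)
cv2.imwrite('pics/c1.png',a); print(a.shape)
a=cv2.resize(g[130:230,225:345],None,fx=6,fy=6,interpolation=cv2.INTER_CUBIC)
cv2.imwrite('pics/c2.png',a); print(a.shape)
E
```

```text
(528, 744, 3)
(600, 720, 3)
```

View pics/c1.png

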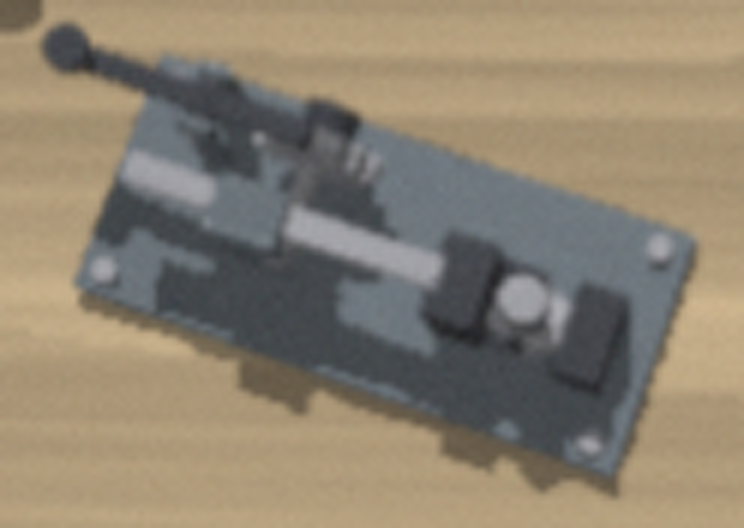

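View pics/c2.png

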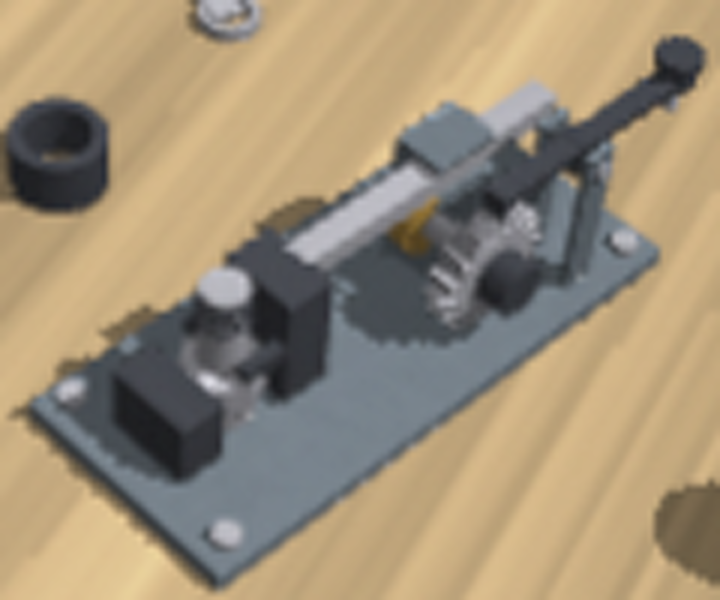

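Crop c1 (top) shows plate corners near (695,236), (613,468), (80,285) and (160,58), the fitting top at (522,298) and the pad at (67,47). Crop c2 (scene) shows corners (35,402), (218,577) and (658,248), the fitting top at (225,288) and the pad at (678,57).

```bash
python3 - <<'E'
from h import *
from scipy.optimize import least_squares
T,S=load('top0'),load('scene0')
q=lambda U,o,s:(np.array(U,float)+.5)/s-.5+np.array(o)
tp=q([(695,236),(613,468),(80,285),(160,58),(522,298),(67,47)],(155,150),6)
sp=q([(35,402),(218,577),(658,248),(225,288),(678,57)],(225,130),6)
C={'a':(65,-145,12),'b':(-55,-145,12),'c':(-55,125,12),'d':(65,125,12),'f':(0,-85,87)}
def W(p,keys):
    c,s=np.cos(p[2]),np.sin(p[2]); L=np.array([C[k] if k!='p' else (38,145,p[3]*1000) for k in keys])/1000
    return np.c_[p[0]+c*L[:,0]-s*L[:,1],p[1]+s*L[:,0]+c*L[:,1],L[:,2]]
def res(p): return np.r_[(proj(T,W(p,'abcdfp'))-tp).ravel(),(proj(S,W(p,'badfp'))[[0,1,2,3,4]]-sp).ravel()]
r=least_squares(res,[0.5,0.07,-0.3,.11],loss='soft_l1'); p=r.x
print(p,np.degrees(p[2])); print(res(p).reshape(-1,2).round(1))
print('fitting',W(p,'f'),'pad',W(p,'p'))
np.save('clamp.npy',p)
t=at_z(T,q([(540,322),(607,317),(616,387),(548,394)],(0,0),1.5625),.022);print('tray',t.mean(0),np.diff(t,axis=0))
s=at_z(S,q([(226,415),(303,449),(254,532),(172,491)],(0,0),1.5625),.022);print('tray scene',s.mean(0))
# tool axes
R=cv2.Rodrigues(arm.get_state()['tool_rot'])[0];print(R)
E
```

```text
[ 0.52744828  0.08395251 -0.31735824  0.09527438] -18.18328795431326
[[ 0.6 -0.3]
 [ 0.3  1.4]
 [-1.4  0.4]
 [ 0.2 -1. ]
 [ 0.5  0. ]
 [-0.1  0.3]
 [-1.2 -0. ]
 [ 0.6  0.3]
 [ 0.9 -0.4]
 [ 0.1 -0.5]
 [ 0.2 -0. ]]
fitting [[0.50092337 0.00319715 0.087     ]] pad [[0.60879907 0.20985347 0.09527438]]
tray [ 0.43863242 -0.34872656  0.022     ] [[ 0.01057302 -0.12199679  0.        ]
 [-0.12507525 -0.01318449  0.        ]
 [-0.01287703  0.12241019  0.        ]]
tray scene [ 0.44467235 -0.35111402  0.022     ]
[[-9.47708451e-01  3.19137329e-01 -2.38548928e-04]
 [ 3.19137402e-01  9.47707901e-01 -1.02615305e-03]
 [-1.01409038e-04 -1.04862380e-03 -9.99999445e-01]]
```

Both views agree, with residuals of about 1 px. The tool's y already lies along the clamp's y. I'll move towards the pad with the fingers shut.

Emit:
arm_command(commands=[[-0.044,-0.02,0.004,0,0,0,0],[-0.044,-0.02,0.004,0,0,0,0],[-0.044,-0.02,0.004,0,0,0,0],[-0.044,-0.02,0.004,0,0,0,0],[-0.044,-0.02,0.004,0,0,0,0],[-0.044,-0.02,0.004,0,0,0,0],[-0.044,-0.02,0.004,0,0,0,0],[-0.044,-0.02,0.004,0,0,0,0]], force=40)

```text
clock: 0.9
tcp_pos: [0.4845, 0.325, 0.1952]
tool_rot: [-0.487, -3.1, 0.003]
ft_force: [-0.2, 0.8, 0.1]
grip_width: 0.001
```

```bash
cat >> h.py <<'E'
def go(x,y,z):
    s=arm.get_state(); R=cv2.Rodrigues(s['tool_rot'])[0]
    print(round(s['clock'],2),'tcp',s['tcp_pos'].round(4),'F',s['ft_force'].round(1),'g',round(s['grip_width'],3),'q7',s['joint_positions'][6].round(2),'shift',(R.T@(np.array([x,y,z])-s['tcp_pos'])).round(4)); print(R.round(3).tolist())
E
python3 -c "
from h import *
go(.6088,.2099,.13)"
```

```text
0.9 tcp [0.4845 0.325  0.1952] F [-0.2  0.8  0.1] g 0.001 q7 0.58 shift [-0.1539 -0.0713  0.0648]
[[-0.952, 0.307, -0.004], [0.307, 0.952, -0.001], [0.004, -0.002, -1.0]]
```

Emit:
arm_command(commands=[[-0.04,-0.018,0.01,0,0,0,0],[-0.04,-0.018,0.01,0,0,0,0],[-0.04,-0.018,0.01,0,0,0,0],[-0.03,-0.014,0.01,0,0,0,0],[-0.01,-0.006,0.01,0,0,0,0],[0,0,0,0,0,0,0]])

```text
clock: 1.5
tcp_pos: [0.6216, 0.1921, 0.1406]
tool_rot: [-0.5, -3.097, 0.008]
ft_force: [-0.6, 0.2, -0.3]
grip_width: 0.001
```

```bash
python3 -c "
from h import *
go(.6088,.2099,.122)
f=save('wrist','w1')
P=np.load('clamp.npy');c,s=np.cos(P[2]),np.sin(P[2])
L=np.array([(38,145,100),(0,-85,87)])/1000
print(proj(f,np.c_[P[0]+c*L[:,0]-s*L[:,1],P[1]+s*L[:,0]+c*L[:,1],L[:,2]]))
cv2.imwrite('pics/w1.png',f['frame'][:,:,::-1])
"
```

```text
1.5 tcp [0.6216 0.1921 0.1406] F [-0.6  0.2 -0.3] g 0.001 q7 0.88 shift [0.0177 0.013  0.0186]
[[-0.949, 0.315, -0.006], [0.315, 0.949, -0.004], [0.004, -0.006, -1.0]]
[[277.78612771 196.0625452 ]
 [-80.22267376 134.28463679]]
```

View pics/w1.png

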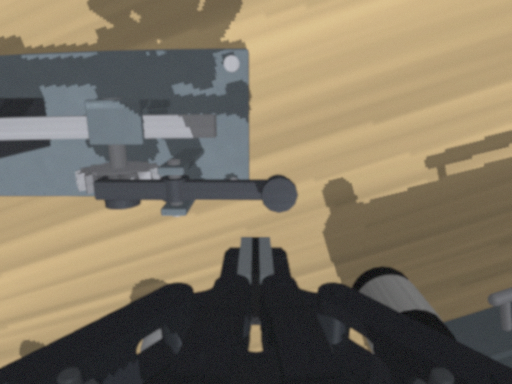

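The wrist picture shows the pad at (280,193), and the prediction is (278,196), so the clamp pose holds. The fingers stop about 20 mm short of it. I'll move over the pad and then lower slowly.

Emit:
arm_command(commands=[[0.012,0.008,0,0,0,0,0],[0.006,0.005,0.006,0,0,0,0],[0,0,0.006,0,0,0,0],[0,0,0,0,0,0,0]])

```text
clock: 1.95
tcp_pos: [0.6041, 0.2185, 0.1302]
tool_rot: [-0.488, -3.099, 0.003]
ft_force: [0.6, -0.0, 0.3]
grip_width: -0.003
```

```bash
python3 -c "
from h import *
go(.6088,.2099,.118)"
```

```text
1.95 tcp [0.6041 0.2185 0.1302] F [ 0.6 -0.   0.3] g -0.003 q7 0.84 shift [-0.0072 -0.0067  0.0121]
[[-0.952, 0.308, -0.005], [0.308, 0.952, -0.001], [0.004, -0.002, -1.0]]
```

Emit:
arm_command(commands=[[-0.004,-0.004,0.003,0,0,0,0],[-0.002,-0.002,0.003,0,0,0,0],[0,0,0.003,0,0,0,0],[0,0,0.002,0,0,0,0],[0,0,0,0,0,0,0]])

```text
clock: 2.45
tcp_pos: [0.6084, 0.2101, 0.1184]
tool_rot: [-0.488, -3.099, 0.003]
ft_force: [-0.6, -0.4, -0.5]
grip_width: -0.0
```

```bash
python3 -c "
from h import *
go(.6088,.2099,.112)"
```

```text
2.45 tcp [0.6084 0.2101 0.1184] F [-0.6 -0.4 -0.5] g -0.0 q7 0.85 shift [-0.0005 -0.      0.0064]
[[-0.952, 0.307, -0.004], [0.307, 0.952, -0.001], [0.004, -0.003, -1.0]]
```

On the axis. Now I'm feeling downwards, with noise of about 0.6 N.

Emit:
arm_command(commands=[[0,0,0.002,0,0,0,0],[0,0,0.002,0,0,0,0],[0,0,0,0,0,0,0]])

```text
clock: 2.75
tcp_pos: [0.6085, 0.21, 0.1141]
tool_rot: [-0.489, -3.099, 0.003]
ft_force: [-0.2, 0.0, -0.6]
grip_width: -0.003
```

Emit:
arm_command(commands=[[0,0,0.002,0,0,0,0],[0,0,0,0,0,0,0]])

```text
clock: 2.95
tcp_pos: [0.6085, 0.2101, 0.1119]
tool_rot: [-0.489, -3.099, 0.003]
ft_force: [0.0, -0.4, 0.3]
grip_width: -0.001
```

Emit:
arm_command(commands=[[0,0,0.002,0,0,0,0],[0,0,0,0,0,0,0]])

```text
clock: 3.15
tcp_pos: [0.6085, 0.2101, 0.1098]
tool_rot: [-0.489, -3.099, 0.003]
ft_force: [-0.1, -0.5, -0.5]
grip_width: 0.002
```

Emit:
arm_command(commands=[[0,0,0.002,0,0,0,0],[0,0,0,0,0,0,0]])

```text
clock: 3.35
tcp_pos: [0.6085, 0.2101, 0.1076]
tool_rot: [-0.488, -3.099, 0.003]
ft_force: [-0.7, 0.5, 0.2]
grip_width: 0.003
```

Emit:
arm_command(commands=[[0,0,0.002,0,0,0,0],[0,0,0,0,0,0,0]])

```text
clock: 3.55
tcp_pos: [0.6084, 0.2101, 0.1055]
tool_rot: [-0.488, -3.099, 0.003]
ft_force: [0.5, 0.7, 0.2]
grip_width: -0.001
```

Emit:
arm_command(commands=[[0,0,0.002,0,0,0,0],[0,0,0,0,0,0,0]])

```text
clock: 3.75
tcp_pos: [0.6085, 0.2101, 0.1033]
tool_rot: [-0.489, -3.099, 0.003]
ft_force: [0.2, -0.5, 0.0]
grip_width: 0.003
```

Emit:
arm_command(commands=[[0,0,0.002,0,0,0,0],[0,0,0,0,0,0,0]])

```text
clock: 3.95
tcp_pos: [0.6084, 0.2101, 0.1011]
tool_rot: [-0.488, -3.099, 0.003]
ft_force: [-0.0, 0.4, -0.2]
grip_width: -0.001
```

Emit:
arm_command(commands=[[0,0,0.002,0,0,0,0],[0,0,0,0,0,0,0]])

```text
clock: 4.15
tcp_pos: [0.6086, 0.2102, 0.0991]
tool_rot: [-0.488, -3.1, 0.002]
ft_force: [-0.3, 0.6, -0.2]
grip_width: -0.005
```

Emit:
arm_command(commands=[[0,0,0.001,0,0,0,0],[0,0,0,0,0,0,0]])

```text
clock: 4.35
tcp_pos: [0.6088, 0.2103, 0.0985]
tool_rot: [-0.489, -3.1, 0.002]
ft_force: [-2.2, -1.0, 3.2]
grip_width: 0.001
```

Contact at z≈0.0988, which is inside the allowed 0.097–0.117. I'll press to about 7 mm of travel, checking the force.

Emit:
arm_command(commands=[[0,0,0.002,0,0,0,0],[0,0,0,0,0,0,0]])

```text
clock: 4.55
tcp_pos: [0.609, 0.2107, 0.097]
tool_rot: [-0.488, -3.101, 0.001]
ft_force: [-1.4, -0.2, 2.6]
grip_width: -0.002
```

Emit:
arm_command(commands=[[0,0,0.002,0,0,0,0],[0,0,0,0,0,0,0]])

```text
clock: 4.75
tcp_pos: [0.6091, 0.2111, 0.0953]
tool_rot: [-0.488, -3.101, -0.001]
ft_force: [-1.0, 0.3, 2.9]
grip_width: -0.003
```

Emit:
arm_command(commands=[[0,0,0.002,0,0,0,0],[0,0,0,0,0,0,0]])

```text
clock: 4.95
tcp_pos: [0.6092, 0.2114, 0.0935]
tool_rot: [-0.488, -3.101, -0.001]
ft_force: [-1.0, -0.5, 4.1]
grip_width: -0.003
```

Emit:
arm_command(commands=[[0,0,0.0015,0,0,0,0],[0,0,0,0,0,0,0]])

```text
clock: 5.15
tcp_pos: [0.6092, 0.2115, 0.0921]
tool_rot: [-0.488, -3.102, -0.002]
ft_force: [-0.8, 1.0, 4.4]
grip_width: -0.0
```

```bash
python3 -c "
from h import *
go(.6088,.2099,.092)
T=load('top0');f=save('scene','s2')
a=np.hstack([load('scene0')['frame'][130:230,225:345],f['frame'][130:230,225:345]])
cv2.imwrite('pics/s2.png',cv2.resize(a[:,:,::-1],None,fx=3.3,fy=3.3,interpolation=cv2.INTER_CUBIC))
"
```

```text
5.15 tcp [0.6092 0.2115 0.0921] F [-0.8  1.   4.4] g -0.0 q7 0.85 shift [-0.0001 -0.0017  0.0001]
[[-0.952, 0.307, -0.002], [0.307, 0.952, 0.001], [0.002, 0.001, -1.0]]
```

View pics/s2.png

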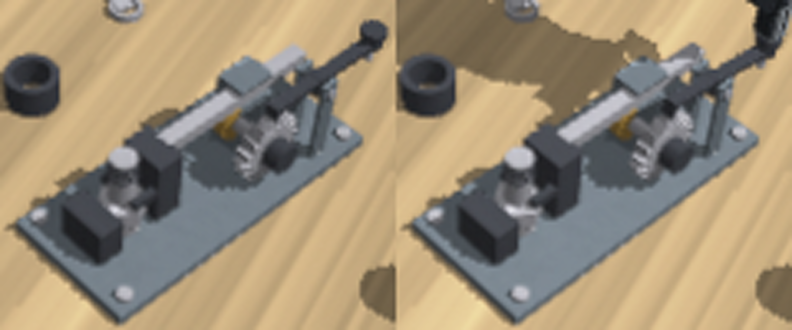

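Before (left) and now (right): the fingertips sit on the pad at about (770,40) and the tail is down. The jaw block at (555,175) has hardly moved yet. I'll hold and watch z.

Emit:
arm_command(commands=[[0,0,0,0,0,0,0],[0,0,0,0,0,0,0],[0,0,0,0,0,0,0],[0,0,0,0,0,0,0],[0,0,0,0,0,0,0],[0,0,0,0,0,0,0],[0,0,0,0,0,0,0],[0,0,0,0,0,0,0]])

```text
clock: 6.0
tcp_pos: [0.6093, 0.2115, 0.0924]
tool_rot: [-0.488, -3.102, -0.002]
ft_force: [-1.0, 0.6, 4.4]
grip_width: -0.0
```

```bash
cat >> h.py <<'E'
def diff(fn):
    "apparent block travel: match the jaw's dark-block patch from scene0 along the clamp's y"
    a=load('scene0'); b=save('scene',fn); P=np.load('clamp.npy');c,s=np.cos(P[2]),np.sin(P[2])
    W=lambda y:np.array([P[0]-s*y,P[1]+c*y,.076])
    u0=proj(a,W(-.054))[0].round().astype(int); g=lambda f:cv2.cvtColor(f['frame'],cv2.COLOR_RGB2GRAY)
    t=g(a)[u0[1]-6:u0[1]+16,u0[0]-9:u0[0]+10]; m=cv2.matchTemplate(g(b)[u0[1]-36:u0[1]+46,u0[0]-39:u0[0]+40],t,cv2.TM_CCOEFF_NORMED)
    _,v,_,l=cv2.minMaxLoc(m); print('match',v,'shift px',l[0]-30,l[1]-30,'30mm would be',proj(b,W(-.024))[0]-proj(a,W(-.054))[0])
E
python3 -c "
from h import *
diff('s3')"
```

```text
match 0.8075546026229858 shift px 1 -1 30mm would be [ 8.81643762 -5.99206174]
```

Emit:
arm_command(commands=[[0,0,0.0005,0,0,0,0],[0,0,0,0,0,0,0],[0,0,0,0,0,0,0],[0,0,0,0,0,0,0],[0,0,0,0,0,0,0],[0,0,0,0,0,0,0],[0,0,0,0,0,0,0],[0,0,0,0,0,0,0]])

```text
clock: 6.85
tcp_pos: [0.6093, 0.2116, 0.0918]
tool_rot: [-0.488, -3.102, -0.002]
ft_force: [-1.2, 0.6, 4.7]
grip_width: -0.001
```

Emit:
arm_command(commands=[[0,0,0.0003,0,0,0,0],[0,0,0,0,0,0,0],[0,0,0,0,0,0,0],[0,0,0,0,0,0,0],[0,0,0,0,0,0,0],[0,0,0,0,0,0,0],[0,0,0,0,0,0,0],[0,0,0,0,0,0,0]])

```text
clock: 7.65
tcp_pos: [0.6093, 0.2116, 0.0915]
tool_rot: [-0.488, -3.102, -0.002]
ft_force: [-0.9, 1.4, 4.5]
grip_width: -0.001
```

```bash
python3 -c "
from h import *
diff('s4')"
```

```text
match 0.6903425455093384 shift px 5 -5 30mm would be [ 8.81643762 -5.99206174]
```

Moving back nicely. I'll keep holding.

Emit:
arm_command(commands=[[0,0,0,0,0,0,0],[0,0,0,0,0,0,0],[0,0,0,0,0,0,0],[0,0,0,0,0,0,0],[0,0,0,0,0,0,0],[0,0,0,0,0,0,0],[0,0,0,0,0,0,0],[0,0,0,0,0,0,0]])

```text
clock: 8.5
tcp_pos: [0.6093, 0.2116, 0.0915]
tool_rot: [-0.488, -3.102, -0.002]
ft_force: [-1.4, 0.2, 4.4]
grip_width: 0.003
```

Emit:
arm_command(commands=[[0,0,0,0,0,0,0],[0,0,0,0,0,0,0],[0,0,0,0,0,0,0],[0,0,0,0,0,0,0],[0,0,0,0,0,0,0],[0,0,0,0,0,0,0],[0,0,0,0,0,0,0],[0,0,0,0,0,0,0]])

```text
clock: 9.3
tcp_pos: [0.6093, 0.2116, 0.0916]
tool_rot: [-0.488, -3.102, -0.002]
ft_force: [-0.7, 0.3, 5.1]
grip_width: -0.001
```

Emit:
arm_command(commands=[[0,0,0,0,0,0,0],[0,0,0,0,0,0,0],[0,0,0,0,0,0,0],[0,0,0,0,0,0,0],[0,0,0,0,0,0,0],[0,0,0,0,0,0,0],[0,0,0,0,0,0,0],[0,0,0,0,0,0,0]])

```text
clock: 10.1
tcp_pos: [0.6093, 0.2116, 0.0915]
tool_rot: [-0.488, -3.102, -0.002]
ft_force: [-1.3, 0.9, 4.7]
grip_width: 0.004
```

```bash
python3 -c "
from h import *
diff('s5')
f=load('s5');a=np.hstack([load('s4')['frame'][130:230,225:345],f['frame'][130:230,225:345]])
cv2.imwrite('pics/s5.png',cv2.resize(a[:,:,::-1],None,fx=3.3,fy=3.3,interpolation=cv2.INTER_CUBIC))
"
```

```text
match 0.7159465551376343 shift px 5 -5 30mm would be [ 8.81643762 -5.99206174]
```

View pics/s5.png

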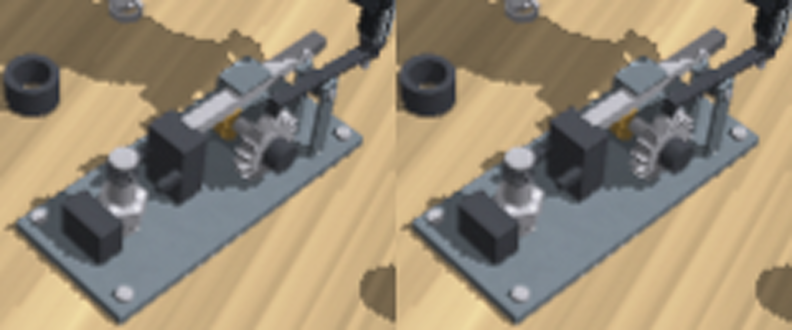

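Left (t=7.65) and right (t=10.1) show the jaw well back and nearly identical. The prongs are clear of the fitting and the block's lower-front corner is at about (576,200) on the right. I'll check the travel numerically.

```bash
python3 -c "
from h import *
P=np.load('clamp.npy');c,s=np.cos(P[2]),np.sin(P[2])
f=load('s5')
for fn in ('scene0','s4','s5'):
  g=cv2.cvtColor(load(fn)['frame'],cv2.COLOR_RGB2GRAY).astype(np.float32)
  best=[]
  for d in np.arange(-.004,.040,.001):
    # mean brightness contrast across the block's rear top edge (bar end beyond): top face dark vs bar/plate
    y0=-.041+d
    def smp(y,x): 
      p=proj(f,[P[0]+c*x-s*y,P[1]+s*x+c*y,.076])[0]; return cv2.remap(g,np.float32([[p[0]]]),np.float32([[p[1]]]),1)[0,0]
    best.append((np.mean([smp(y0+.004,x)-smp(y0-.004,x) for x in (-.004,-.002,0,.002,.004)]),d))
  best.sort(reverse=True);print(fn,[(round(float(a),1),round(d*1000)) for a,d in best[:4]])
"
```

```text
scene0 [(104.2, -4), (100.3, -3), (86.4, -2), (65.0, -1)]
s4 [(108.3, 21), (107.8, 20), (101.5, 19), (101.5, 22)]
s5 [(107.5, 26), (107.2, 25), (100.7, 24), (100.5, 27)]
```

Emit:
arm_command(commands=[[0,0,0,0,0,0,0],[0,0,0,0,0,0,0],[0,0,0,0,0,0,0],[0,0,0,0,0,0,0],[0,0,0,0,0,0,0],[0,0,0,0,0,0,0],[0,0,0,0,0,0,0],[0,0,0,0,0,0,0]])

```text
clock: 10.95
tcp_pos: [0.6093, 0.2117, 0.0915]
tool_rot: [-0.488, -3.102, -0.002]
ft_force: [-1.3, 0.0, 5.1]
grip_width: 0.001
```

```bash
python3 -c "
from h import *
f=save('scene','s6');a=load('s5')['frame'].astype(int);b=f['frame'].astype(int)
d=np.abs(a-b).sum(2)[165:200,255:320];print(d.mean(),d.max())
d=np.abs(a-load('s4')['frame'].astype(int)).sum(2)[165:200,255:320];print(d.mean(),d.max())"
```

```text
1.4443956043956043 8
12.818021978021978 297
```

Travel reads about 29.5 mm from the edge and the jaw is now static, so it is fully back. I'll release upward and go over to the fitting.

Emit:
arm_command(commands=[[0,0,-0.01,0,0,0,0],[0,0,-0.03,0,0,0,0],[0,0,-0.03,0,0,0,0],[0.0065,-0.038,0,0,0,0,0],[0.0065,-0.038,0,0,0,0,0],[0.0065,-0.038,0,0,0,0,0],[0.0065,-0.038,0,0,0,0,0.5],[0.0065,-0.038,0,0,0,0,1]])

```text
clock: 11.8
tcp_pos: [0.5182, 0.0385, 0.1666]
tool_rot: [-0.48, -3.105, -0.002]
ft_force: [1.5, -0.4, 0.3]
grip_width: 0.329
```

Emit:
arm_command(commands=[[0.003,-0.02,0,0,0,-0.14,1],[0,0,0,0,0,-0.149,1],[0,0,0,0,0,-0.149,1],[0,0,0,0,0,-0.149,1],[0,0,0,0,0,-0.149,1],[0,0,0,0,0,-0.149,1],[0,0,0,0,0,-0.149,1],[0,0,0,0,0,-0.149,1]])

```text
clock: 12.6
tcp_pos: [0.5061, 0.0112, 0.1711]
tool_rot: [1.347, -2.838, 0.006]
ft_force: [0.3, -0.3, -0.9]
grip_width: 0.999
```

```bash
cat >> h.py <<'E'
def yaw():
    R=cv2.Rodrigues(arm.get_state()['tool_rot'])[0]; P=np.load('clamp.npy')
    w=np.array([np.cos(P[2]),np.sin(P[2]),0])  # clamp x
    for sg in (1,-1):
        v=R.T@(sg*w); print('turn z to put tool y on clamp x:',np.arctan2(-v[0],v[1]).round(4))
    z=R.T@[0,0,-1.]; print('tilt fix rx,ry',(-z[1]).round(4),z[0].round(4))
E
python3 -c "
from h import *
go(.5009,.0032,.15);yaw()
f=save('wrist','w2')
cv2.imwrite('pics/w2.png',f['frame'][:,:,::-1])
print(proj(f,[[.5009,.0032,.087]]))"
```

```text
12.6 tcp [0.5061 0.0112 0.1711] F [ 0.3 -0.3 -0.9] g 0.999 q7 2.16 shift [ 0.0094 -0.0009  0.0211]
[[-0.632, -0.775, 0.002], [-0.775, 0.632, -0.004], [0.002, -0.004, -1.0]]
turn z to put tool y on clamp x: 2.7745
turn z to put tool y on clamp x: -0.3671
tilt fix rx,ry -0.0035 -0.0019
[[253.43962653 189.25822867]]
```

View pics/w2.png

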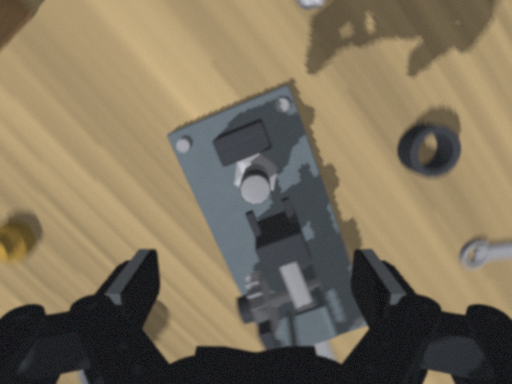

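The jaw is fully back in the picture and the fitting's top is at (256,187), against a predicted (253,189). I'll refine from that. The last joint is near its limit, so I'll add only a small extra turn, since the stem is round.

```bash
python3 -c "
from h import *
p=at_z(load('w2'),[(256,187)],.087);print(p)"
```

```text
[[0.49843349 0.00306044 0.087     ]]
```

Emit:
arm_command(commands=[[0.005,0,0,-0.002,-0.001,-0.08,1],[0.003,0,0.003,-0.001,-0.001,-0.06,1],[0,0,0,0,0,0,1],[0,0,0,0,0,0,1]])

```text
clock: 13.05
tcp_pos: [0.5013, 0.0035, 0.1693]
tool_rot: [-1.546, 2.735, -0.002]
ft_force: [0.3, 1.0, 0.2]
grip_width: 0.992
```

```bash
python3 -c "
from h import *
p=at_z(load('w2'),[(256,187)],.087)[0];go((p[0]+.5009)/2,(p[1]+.0032)/2,.058);yaw()"
```

```text
13.05 tcp [0.5013 0.0035 0.1693] F [0.3 1.  0.2] g 0.992 q7 2.3 shift [0.0011 0.0013 0.1113]
[[-0.516, -0.857, 0.001], [-0.857, 0.516, -0.001], [0.001, -0.001, -1.0]]
turn z to put tool y on clamp x: 2.9169
turn z to put tool y on clamp x: -0.2246
tilt fix rx,ry -0.0014 -0.0007
```

Emit:
arm_command(commands=[[0.001,0.001,0.03,0,0,0,1],[0,0,0.03,0,0,0,1],[0,0,0.02,0,0,0,1],[0,0,0.008,0,0,0,1],[0,0,0,0,0,0,1],[0,0,0,0,0,0,1]])

```text
clock: 13.65
tcp_pos: [0.5022, 0.0036, 0.0812]
tool_rot: [-1.523, 2.744, -0.008]
ft_force: [-0.1, 0.1, 0.1]
grip_width: 1.004
```

```bash
python3 -c "
from h import *
go(.4997,.0031,.058)"
```

```text
13.65 tcp [0.5022 0.0036 0.0812] F [-0.1  0.1  0.1] g 1.004 q7 2.22 shift [0.0018 0.002  0.0232]
[[-0.529, -0.849, 0.005], [-0.849, 0.529, -0.003], [-0.001, -0.006, -1.0]]
```

Emit:
arm_command(commands=[[0.001,0.001,0.01,-0.004,0,0,1],[0.001,0.001,0.008,-0.002,0,0,1],[0,0,0.004,0,0,0,1],[0,0,0,0,0,0,1],[0,0,0,0,0,0,1]])

```text
clock: 14.15
tcp_pos: [0.5007, 0.0028, 0.0595]
tool_rot: [-1.521, 2.745, -0.001]
ft_force: [0.0, -0.3, 0.2]
grip_width: 1.0
```

```bash
python3 -c "
from h import *
go(.4997,.0031,.058)"
```

```text
14.15 tcp [0.5007 0.0028 0.0595] F [ 0.  -0.3  0.2] g 1.0 q7 2.21 shift [0.0002 0.001  0.0015]
[[-0.53, -0.848, 0.003], [-0.848, 0.53, 0.001], [-0.002, -0.002, -1.0]]
```

Emit:
arm_command(commands=[[0,0,0,0,0,0,0.4],[0,0,0,0,0,0,0.3],[0,0,0,0,0,0,0.2],[0,0,0,0,0,0,0],[0,0,0,0,0,0,0],[0,0,0,0,0,0,0],[0,0,0,0,0,0,0]], force=50)

```text
clock: 14.85
tcp_pos: [0.501, 0.0028, 0.0602]
tool_rot: [-1.521, 2.745, -0.002]
ft_force: [-0.4, 0.0, 0.0]
grip_width: 0.241
```

Emit:
arm_command(commands=[[0,0,-0.005,0,0,0,0],[0,0,-0.015,0,0,0,0],[0,0,-0.02,0,0,0,0],[0,0,0,0,0,0,0]])

```text
clock: 15.25
tcp_pos: [0.5, 0.0028, 0.1013]
tool_rot: [-1.522, 2.746, -0.0]
ft_force: [0.7, 1.1, -3.4]
grip_width: 0.241
```

```bash
python3 -c "
from h import *
go(.4997,.0031,.16)
print(np.degrees(np.arccos(-cv2.Rodrigues(arm.get_state()['tool_rot'])[0][2,2])))"
```

```text
15.25 tcp [0.5    0.0028 0.1013] F [ 0.7  1.1 -3.4] g 0.241 q7 2.24 shift [-0.0002  0.0004 -0.0587]
[[-0.53, -0.848, 0.002], [-0.848, 0.53, 0.001], [-0.002, -0.001, -1.0]]
0.10771260236877939
```

The fitting is held: the width matches about 22 mm and the weight shows. I'll lift it further and unwind the wrist before crossing.

Emit:
arm_command(commands=[[0,0,-0.02,0,0,0.1,0],[0,0,-0.02,0,0,0.149,0],[0,0,-0.02,0,0,0.149,0],[0,0,0,0,0,0.149,0],[0,0,0,0,0,0.149,0],[0,0,0,0,0,0.149,0],[0,0,0,0,0,0.1,0],[0,0,0,0,0,0,0]])

```text
clock: 16.05
tcp_pos: [0.4981, 0.0019, 0.1603]
tool_rot: [0.076, -3.139, -0.001]
ft_force: [-0.5, -0.2, -2.6]
grip_width: 0.237
```

```bash
python3 -c "
from h import *
go(.441,-.350,.16)"
```

```text
16.05 tcp [0.4981 0.0019 0.1603] F [-0.5 -0.2 -2.6] g 0.237 q7 1.47 shift [ 7.410e-02 -3.487e-01  3.000e-04]
[[-0.999, -0.049, -0.002], [-0.049, 0.999, 0.0], [0.002, 0.0, -1.0]]
```

Emit:
arm_command(commands=[[0.006,-0.025,0,0,0,0.02,0],[0.008,-0.038,0,0,0,0.04,0],[0.008,-0.04,0,0,0,0.04,0],[0.008,-0.04,0,0,0,0.04,0],[0.008,-0.04,0,0,0,0.04,0],[0.008,-0.04,0,0,0,0.04,0],[0.008,-0.04,0,0,0,0.02,0],[0.004,-0.02,0,0,0,0,0]])

```text
clock: 16.85
tcp_pos: [0.421, -0.2831, 0.1568]
tool_rot: [-0.256, -3.127, -0.001]
ft_force: [-0.2, 1.3, -2.9]
grip_width: 0.239
```

```bash
python3 -c "
from h import *
go(.441,-.350,.16)"
```

```text
16.85 tcp [ 0.421  -0.2831  0.1568] F [-0.2  1.3 -2.9] g 0.239 q7 1.92 shift [-0.0306 -0.0627 -0.0034]
[[-0.987, 0.162, -0.004], [0.162, 0.987, 0.001], [0.005, 0.0, -1.0]]
```

Emit:
arm_command(commands=[[-0.011,-0.025,0,0,0,0,0],[-0.01,-0.02,0,0,0,0,0],[-0.006,-0.01,0,0,0,0,0],[-0.002,-0.004,0,0,0,0,0],[0,0,0,0,0,0,0],[0,0,0,0,0,0,0]])

```text
clock: 17.45
tcp_pos: [0.4372, -0.3499, 0.1541]
tool_rot: [-0.24, -3.124, -0.003]
ft_force: [-0.6, 0.1, -3.4]
grip_width: 0.248
```

```bash
python3 -c "
from h import *
go(.441,-.350,.07);yaw()
f=save('wrist','w3');g=save('scene','s7')
a=np.vstack([f['frame'][60:384,56:456],g['frame'][200:384,80:480][:, :400]])
cv2.imwrite('pics/w3.png',a[:,:,::-1])
"
```

```text
17.45 tcp [ 0.4372 -0.3499  0.1541] F [-0.6  0.1 -3.4] g 0.248 q7 2.02 shift [-0.0045  0.0003  0.0841]
[[-0.988, 0.153, -0.008], [0.153, 0.988, 0.002], [0.009, 0.001, -1.0]]
turn z to put tool y on clamp x: 1.735
turn z to put tool y on clamp x: -1.4066
tilt fix rx,ry 0.001 -0.0087
```

View pics/w3.png

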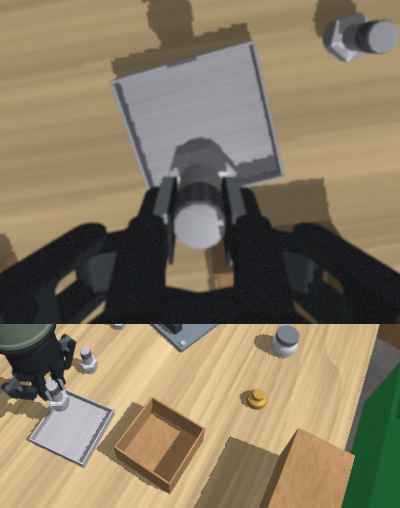

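The wrist view shows the fitting upright in the fingers at (195,220), with the tray beneath it. In the scene view the fitting is over the tray. I'll lower it and trim the tilt.

Emit:
arm_command(commands=[[-0.002,0,0.02,0.001,-0.005,0,0],[-0.002,0,0.025,0,-0.003,0,0],[0,0,0.02,0,0,0,0],[0,0,0.012,0,0,0,0],[0,0,0.004,0,0,0,0],[0,0,0,0,0,0,0],[0,0,0,0,0,0,0]])

```text
clock: 18.25
tcp_pos: [0.4431, -0.3474, 0.0732]
tool_rot: [0.232, 3.13, -0.001]
ft_force: [0.4, 0.6, -3.0]
grip_width: 0.238
```

```bash
python3 -c "
from h import *
go(.441,-.350,.0555);yaw()"
```

```text
18.25 tcp [ 0.4431 -0.3474  0.0732] F [ 0.4  0.6 -3. ] g 0.238 q7 2.03 shift [ 0.0018 -0.0028  0.0177]
[[-0.989, 0.147, 0.003], [0.147, 0.989, -0.001], [-0.003, -0.001, -1.0]]
turn z to put tool y on clamp x: 1.7404
turn z to put tool y on clamp x: -1.4012
tilt fix rx,ry -0.0007 0.0033
```

Emit:
arm_command(commands=[[0,0,0.008,0,0.002,0,0],[0,0,0.006,0,0.001,0,0],[0,0,0.002,0,0,0,0],[0,0,0,0,0,0,0],[0,0,0,0,0,0,0]])

```text
clock: 18.75
tcp_pos: [0.444, -0.3481, 0.0576]
tool_rot: [0.232, 3.131, -0.003]
ft_force: [-0.0, 0.3, -3.4]
grip_width: 0.242
```

```bash
python3 -c "
from h import *
go(.441,-.350,.0512);yaw()"
```

```text
18.75 tcp [ 0.444  -0.3481  0.0576] F [-0.   0.3 -3.4] g 0.242 q7 2.03 shift [ 0.0027 -0.0023  0.0064]
[[-0.989, 0.147, 0.002], [0.147, 0.989, -0.002], [-0.003, -0.002, -1.0]]
turn z to put tool y on clamp x: 1.7403
turn z to put tool y on clamp x: -1.4013
tilt fix rx,ry -0.0019 0.0025
```

Feeling for the tray floor, expected at z≈0.051.

Emit:
arm_command(commands=[[0,0,0.002,-0.001,0.002,0,0],[0,0,0.002,0,0,0,0],[0,0,0,0,0,0,0]])

```text
clock: 19.05
tcp_pos: [0.4441, -0.3482, 0.0535]
tool_rot: [0.232, 3.132, -0.002]
ft_force: [-0.3, -0.1, -3.3]
grip_width: 0.242
```

Emit:
arm_command(commands=[[0,0,0.001,0,0,0,0],[0,0,0,0,0,0,0]])

```text
clock: 19.25
tcp_pos: [0.4441, -0.3482, 0.0524]
tool_rot: [0.232, 3.132, -0.002]
ft_force: [0.8, 0.1, -3.1]
grip_width: 0.24
```

Emit:
arm_command(commands=[[0,0,0.001,0,0,0,0],[0,0,0,0,0,0,0]])

```text
clock: 19.45
tcp_pos: [0.4442, -0.3483, 0.0514]
tool_rot: [0.232, 3.132, -0.002]
ft_force: [-1.1, -0.1, -3.2]
grip_width: 0.244
```

Emit:
arm_command(commands=[[0,0,0.0007,0,0,0,0],[0,0,0,0,0,0,0]])

```text
clock: 19.65
tcp_pos: [0.4445, -0.3484, 0.0514]
tool_rot: [0.232, 3.131, -0.002]
ft_force: [0.2, 0.4, -3.3]
grip_width: 0.236
```

Emit:
arm_command(commands=[[0,0,0.0007,0,0,0,0],[0,0,0,0,0,0,0]])

```text
clock: 19.85
tcp_pos: [0.4449, -0.3485, 0.0513]
tool_rot: [0.232, 3.13, -0.003]
ft_force: [-0.1, -0.1, -3.0]
grip_width: 0.239
```

Emit:
arm_command(commands=[[0,0,0.001,0,0,0,0],[0,0,0,0,0,0,0]])

```text
clock: 20.05
tcp_pos: [0.4455, -0.3487, 0.0513]
tool_rot: [0.232, 3.129, -0.003]
ft_force: [0.2, -0.4, -2.9]
grip_width: 0.244
```

```bash
python3 -c "
from h import *
go(.444,-.3485,.0500);yaw();print(arm.get_state()['joint_positions'])
f=save('scene','s8');a=f['frame'][230:360,60:200]
cv2.imwrite('pics/s8.png',cv2.resize(a[:,:,::-1],None,fx=4,fy=4,interpolation=cv2.INTER_CUBIC))"
```

```text
20.05 tcp [ 0.4455 -0.3487  0.0513] F [ 0.2 -0.4 -2.9] g 0.244 q7 2.03 shift [ 0.0015 -0.      0.0013]
[[-0.989, 0.147, 0.004], [0.147, 0.989, -0.002], [-0.004, -0.002, -1.0]]
turn z to put tool y on clamp x: 1.7402
turn z to put tool y on clamp x: -1.4014
tilt fix rx,ry -0.0018 0.004
[ 0.52873024  0.68068318  0.04300417  1.89009269 -0.05024894  0.56744761
  2.02728633]
```

View pics/s8.png

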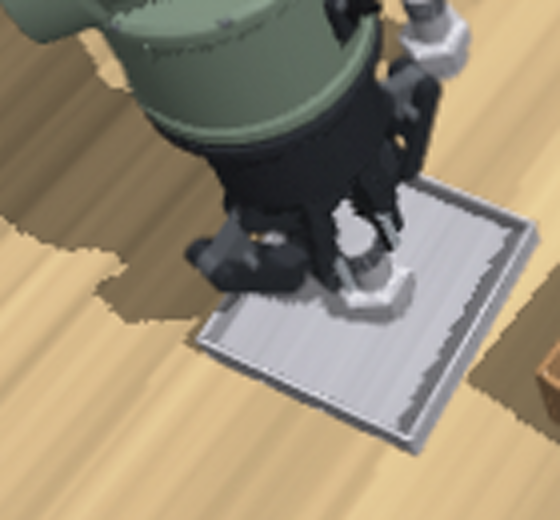

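The fitting looks on or just above the tray floor, but the force still reads hanging weight (-3 N) while z has stopped. I'll raise slightly and compare joint efforts to see what stops it.

```bash
python3 -c "
from h import *
s=arm.get_state();print(s['joint_efforts'].round(2),s['moment'].round(2))"
```

```text
[ 1.100e-01 -9.428e+01  4.810e+00 -2.375e+01  6.000e-02  7.000e-02
  0.000e+00] [ 0.13 -0.02 -0.03]
```

Emit:
arm_command(commands=[[0.001,0,-0.003,-0.001,0.003,0,0],[0,0,0,0,0,0,0],[0,0,0,0,0,0,0]])

```text
clock: 20.4
tcp_pos: [0.4443, -0.3485, 0.054]
tool_rot: [0.232, 3.133, -0.001]
ft_force: [-0.5, -0.2, -3.3]
grip_width: 0.241
```

```bash
python3 -c "
from h import *
s=arm.get_state();print(s['joint_efforts'].round(2),s['moment'].round(2))
f=save('top','t2');print(proj(f,s['tcp_pos']))
a=f['frame'][170:384,230:420]
cv2.imwrite('pics/t2.png',cv2.resize(a[:,:,::-1],None,fx=2.8,fy=2.8,interpolation=cv2.INTER_CUBIC))"
```

```text
[ 4.000e-02 -9.531e+01  4.770e+00 -2.452e+01  2.000e-02  1.000e-02
  0.000e+00] [-0.02  0.02  0.02]
[[372.39272029 223.70766589]]
```

View pics/t2.png

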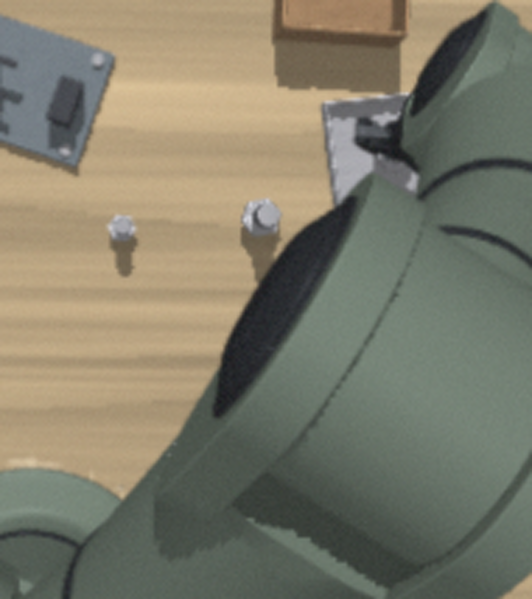

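Arm and scene look clear: the spare stands untouched at (262,217). The stop at 0.0513 is exactly the expected floor contact (0.0512), and the effort change suggests a light contact. I'll check the foot's image position before letting go.

```bash
python3 -c "
from h import *
f=load('s8');a=np.linspace(0,2*np.pi,73)
for z in (.003,.008,.013):
  p=proj(f,np.c_[.4455+.0155*np.cos(a),-.3487+.0155*np.sin(a),0*a+z]);i=p[:,1].argmax();print(z,p[i],'crop',(p[i]-[60,230])*4+1.5)"
```

```text
0.003 [154.50127784 310.61225546] crop [379.50511135 323.94902184]
0.008 [154.00253551 309.66983371] crop [377.51014206 320.17933485]
0.013 [153.49870015 308.7175101 ] crop [375.49480058 316.3700404 ]
```

Emit:
arm_command(commands=[[0,0,0.002,0,0,0,0],[0,0,0.0005,0,0,0,0],[0,0,0,0,0,0,0]])

```text
clock: 20.75
tcp_pos: [0.4443, -0.3485, 0.0513]
tool_rot: [0.232, 3.133, -0.001]
ft_force: [-0.9, 1.1, 4.0]
grip_width: 0.24
```

Emit:
arm_command(commands=[[0,0,0.001,0,0,0,0],[0,0,0,0,0,0,0]])

```text
clock: 20.95
tcp_pos: [0.4448, -0.3486, 0.0514]
tool_rot: [0.232, 3.132, -0.002]
ft_force: [-0.2, -0.2, -3.4]
grip_width: 0.241
```

Contact at 0.0513 is confirmed, with Fz jumping to +4 N. I'll open gradually.

Emit:
arm_command(commands=[[0,0,0,0,0,0,0.26],[0,0,0,0,0,0,0.3],[0,0,0,0,0,0,0.4],[0,0,0,0,0,0,0.6],[0,0,0,0,0,0,0.8],[0,0,0,0,0,0,0.8],[0,0,0,0,0,0,0.8]])

```text
clock: 21.65
tcp_pos: [0.4451, -0.349, 0.0515]
tool_rot: [0.232, 3.131, -0.002]
ft_force: [-0.4, -0.7, -0.3]
grip_width: 0.799
```

Emit:
arm_command(commands=[[0,0,-0.01,0,0,0,0.8],[0,0,-0.025,0,0,0,0.8],[0,0,-0.03,0,0,0,0.8],[0,0,-0.03,0,0,0,0.8],[0,0,-0.03,0,0,0,0.8],[0,0,0,0,0,0,0.8],[0,0,0,0,0,0,0.8]])

```text
clock: 22.35
tcp_pos: [0.4444, -0.3486, 0.1848]
tool_rot: [0.232, 3.13, -0.003]
ft_force: [0.3, 0.5, 0.5]
grip_width: 0.802
```

```bash
python3 -c "
from h import *
go(.444,-.3485,.2)
f=save('scene','s9');w=save('wrist','w9')
a=np.hstack([cv2.resize(f['frame'],(400,300)),cv2.resize(w['frame'],(400,300))])
cv2.imwrite('pics/s9.png',a[:,:,::-1])"
```

```text
22.35 tcp [ 0.4444 -0.3486  0.1848] F [0.3 0.5 0.5] g 0.802 q7 2.02 shift [ 0.0004 -0.     -0.0152]
[[-0.989, 0.148, 0.003], [0.148, 0.989, -0.002], [-0.003, -0.001, -1.0]]
```

View pics/s9.png

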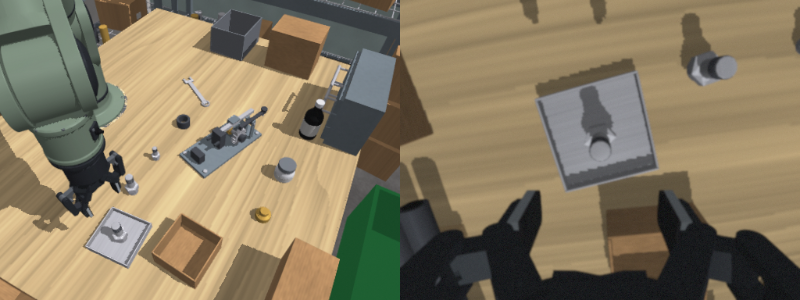

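The fitting stands upright in the tray, at (118,232) in the scene half and (600,148) in the wrist half. The gripper is clear and everything else is in place, so I'm handing in.

```bash
python3 -c "
from h import *
print(order.job_done())"
```

```text
the job is handed in; nothing more can be done
None
```

The job is handed in at about 22.4 s of the 58 s. The fitting stands upright near the middle of the steel tray, released, with the gripper about 13 cm above where it let go.

- **Pawl:** I found the pad by touch at z≈0.099 m and pressed it about 7 mm, with readings of at most 5.1 N. I held it until the jaw stopped moving. The image showed about 29.5 mm of jaw travel, against the 30 mm expected, before I let the pad up.
- **Fitting:** I gripped it by the stem, lifted it straight up and lowered it slowly into the tray. The contact height was 0.0513 m, against 0.0512 m calculated. I opened the fingers gradually, and the force then read about zero.
- **Last checks:** The final scene and wrist pictures show the fitting upright in the tray and the bystanders apparently where they were. I did not measure the bystanders' positions.

Some checks disagreed or went over:

- **Floor contact:** While I felt for the tray floor, the force mostly still read the hanging weight (about -3 N) although z had stopped. Touching down again gave a clear +4 N.
- **Grip angle:** I gripped the fitting about 13° off square to the clamp so the last joint stayed inside its range.
- **Pictures:** I viewed 12, two over the budget of 10.

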